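# Swing the scratch stylus tip-down and stow it in the leaning holder

### The arm

A 6-joint arm with a two-finger parallel gripper is mounted at the origin on a cart in front of the work surface, level with it; the furniture and walls round the work are solid. World frame = base frame: x ahead of the robot, y to its left, z up, the work surface at z = 0. Lengths are in mm, angles in degrees, forces in N, time in s.
With the tool pointing down it reaches from about 350 to 850 mm from the base axis. Payload 8.1 kg.
Tool frame: the origin (TCP) lies at the very end of the fingers, on their centre line; the grasp point (between the pads) lies 19 mm behind it; z points along the fingers, y is the line along which they close (so a half turn about z gives the same grasp; the last joint's range is limited). The gripper opens to 85 mm and grips with 20 to 120 N. Pads are 22 mm wide; open, the fingers measure 114 mm over their backs; the gripper's body (76 mm by 85 mm) begins 54 mm behind the grasp point. The pads swing forward as they close: fully open they stand 13 mm farther back than shut.
Start: joints at [-79.951, 7.471, 85.268, -0, 87.261, -4.893], TCP at [154.732, -579.71, 231.292] pointing down, gripper open.
Joint ranges: [-169.43, 169.43], [-51.17, 129.36], [1.28, 143.12], [-76.62, 256.62], [0, 156.53], [-152.29, 152.29]. Speed limits (degrees/s): [136.94, 136.94, 159.86, 180, 180, 180].

### API

Orientations are given as [roll, pitch, yaw] about the fixed x, y, z axes, in that order (R = Rz(yaw) Ry(pitch) Rx(roll)).
In Python, from bench import * gives the robot as it stands.
- The arm moves only by the tool play_rows, never from a script. Its argument "increments" is a list of rows, each a list of 3 entries, a list of its own where there are three numbers: the gripper's target within -1 to 1 (fully open at 1, half-way at 0, shut at -1), then the shift along the tool's x, y, z in mm, then the turn about the tool's z in rad. A call has 1 to 12 rows; each row shifts and turns the commanded pose from where the row before left it, along the tool's axes as they then stand; what a row does not reach is not made up. A row lasts 1/12 s, in which the tool goes at most 41.7 mm and 7.16 degrees, less where a joint would pass 70% of its speed; a pose out of reach is approached as far as the arm can. A call is refused whole if a number of a shift passes 41.7 or a number of a turn 0.125, either way. A call with a gripper value outside its range is refused whole. The fingers move at their own pace and stop on an object; "force" is the grip in N (left out, the last holds). Time passes only in rows, so rows that do not move let the fingers close. It gives the time, the measured TCP pose, the force, the opening and the grip force at its end, in the units of the state.
- sense(): the state, without advancing time (a new reading comes with each control period).
- snapshot(name): name is "scene" or "top" or "wrist"; returns a dict with "color" (400x640x3 uint8, red, green, blue), "intrinsics" (3x3 intrinsics, pixels), "k1" (the pictures are not rectified: a ray, as slopes to the right and down, at radius r is drawn at 1 + k1 r^2 times it, then the intrinsics apply), "world_from_camera" (4x4, takes a point from camera to world coordinates). Camera axes: x right, y down, z forward; pixel columns grow to the right and rows downward; lengths in mm; the calibration is good to about 2 mm. A picture is of the moment at which its call begins. There is no depth.
- hand_in(): hands the job in; it is judged then, once.
Trained networks look in a picture, given as the dict that the camera call returned (one of the last four; its "shot" number tells which), for a name from the list of things; names that differ only in an ending like _2 or _b are one class to them, and where a whole thing is asked for, a point or a joint stands for the part that bears it (a point fixed in the world has none). Each returns a list of dicts, best first, with "p" (0 to 1); they miss things now and then, are a little off and sometimes report something else, mostly with a low value. They report only what shows in the picture. A call takes as long as a camera call.
- find_in(query, picture): "xyz" ([x, y, z] in mm, in the coordinates of the camera as it stood for that picture, good to about 4 mm: the middle of the surface that is visible of it).
- regions_of(query, picture): "mask" (400x640 bool, what is visible of it).
- pinpoint(query, picture): "xyz" ([x, y, z] in mm, in the coordinates of the camera as it stood for that picture, good to about 4 mm: a listed point, or the origin of a listed thing).
The state is a dict: "time": time; "joint_pos": joint angles; "qd": joint speeds; "joint_efforts": joint torques, N m; "tool_pos": TCP position; "tcp_rot": TCP orientation; "ft_force": force on the tool from outside, world axes, zero at the start; "wrist_torque": the same for the moment, N m; "finger_gap": finger opening in mm; "grip_force": force on a finger pad.
Only numpy, scipy, OpenCV 4.12 (cv2) and the standard library are available. Lean on these libraries where they do the work, as an engineer would, in place of code of your own. Each camera call takes 0.05 s, during which the arm holds its last target. There are 200 camera calls.

### The job

Lift the steel stylus off its rest, pinching it at the orange collar, then ease the grip so that it swings tip-down under its own weight, and tighten again. Put it tip first all the way down into the blue funnel-mouthed tube that leans under the lamp bar, and let go. Do not knock the loose things about.

Things in the scene. Friction and masses are not known exactly. Their poses are not given: they have to be found in the camera images.
- stylus_collar (a point): Centre of the orange collar (ring 24 mm in diameter, 6 mm thick) of the steel stylus: the place to pinch, from any side. x = stylus axis toward the tip, level at the start, 42 mm above the table. Gripped with about 40 N the stylus keeps its angle, at 25 N it droops a little; eased to 5 to 14 N it swings about the line between the fingers and hangs tip-down to about 5 degrees, without dropping.
- stylus_balance (a point): Balance point of the stylus, on its axis 57 mm from the collar toward the tip. The stylus is 170 mm long, the barrel 14 mm in diameter, mass 0.13 to 0.17 kg; the blunt end lies 25 mm behind the collar centre.
- stylus_tip (a point): The conical tip of the stylus, 145 mm from the collar centre; x points out of the tip.
- rest: Fixed low blue and grey rest, two V supports on an aluminium base; origin on the table right below the collar, x along the stylus toward its tip. The rest reaches from 32 to 136 mm along x and 44 mm across and is up to 47 mm high; the collar overhangs its end freely.
- tube_mouth (a point): Centre of the blue tube's mouth, in the rim plane. z = tube axis, out of the tube, leaning about 30 degrees from vertical roughly to the robot's right; y = level; x = up and to the left, toward the lamp bar. Inside, the mouth is a funnel 61 mm wide, narrowing over 25 mm to a bore 24 mm wide. With the stylus fully down its collar centre is 56 mm out from the mouth on the axis.
- tube_bottom (a point): Centre of the flat bottom inside the tube, same axes as the mouth, 89 mm below it along the axis. The tube is fixed.
- lamp_end (a point): Upper end of the fixed aluminium lamp bar with its black head, up to 30 mm wide, parallel to the tube axis; same axes as the mouth. Its face toward the tube is 55 mm from the tube axis, and it ends 135 mm beyond the mouth. It stands over the tube, so a gripper pointing straight down hits it: come tilted along the tube axis, with the fingers closing along the mouth's y.
- tweezers_loose: Bystander: steel tweezers 120 mm long, lying loose; origin on the table below the middle.
- rack_loose: Bystander: black slotted block 46 x 110 x 20 mm, loose; origin below the middle.
- grey_rubber: Bystander: grey round rubber 12 x 54 mm, loose; origin below the middle.
- cork_block: Bystander: cork block wrapped in abrasive paper, 48 x 85 x 25 mm, loose; origin below the middle.

How it is judged (in metres and radians):
On the way, in this order (a step that is already met when the one before it is completed fails the run):
1. the stylus is held by the fingers clear of the rest (contact force between the fingers and stylus above 1 N and height (world z) of stylus_collar above 0.065 m), for 0.1 s.
2. the stylus hangs tip-down from the fingers, its axis within about 34 degrees of vertical (contact force between the fingers and stylus above 1 N and angle between stylus_tip's own x axis and vertical above 2.54 rad and height (world z) of stylus_tip above 0.01 m), for 0.2 s.
At the end, for the whole second after the job is handed in: The stylus stands tip first in the tube, tip within 15 mm of the centre of the tube's bottom, axis within 0.32 rad of the tube's, collar up (above 0.11 m), at rest and released (distance between stylus_tip and tube_bottom below 0.015 m and angle between the x axis of stylus_tip and the z axis of tube_bottom, either way round below 0.32 rad and height (world z) of stylus_collar above 0.11 m and linear speed of stylus below 0.02 m/s); the robot touches nothing.
It fails at once if a bystander is moved by more than 30 mm (distance of any of tweezers_loose, rack_loose, grey_rubber, cork_block from where it was at the start of the episode above 0.03 m).
It also fails if it takes over 48 s, if anything falls off the work surface, if the arm or the gripper's body presses on something with over 40 N, if the wrist force passes 120 N, or if a joint passes its speed limit or range.

## Working session

There is one attempt and no reset: what is moved stays moved. The work goes in short steps, Python scripts to look and compute and a tool call to move; the robot and the scene stay as the last step left them, time stands still between calls to the robot, and variables do not carry over. Pictures are saved under pics/ and viewed, at most 10 in all, crops included, and the job is handed in when it is done.

Besides the shell and the picture viewer there is one more tool, called in YAML: its name, and indented under it one key for each argument. play_rows: Moves the arm, as the interface text tells. Its arguments: {"type":"object","properties":{"increments":{"type":"array","items":{"type":"array"}},"force":{"type":"number"}},"required":["increments"]}

```bash
mkdir -p pics
cat > h.py <<'E'
from bench import *
import numpy as np, cv2
from scipy.spatial.transform import Rotation as R
def w(p,pic):
    T=np.array(pic["world_from_camera"]); return T[:3,:3]@np.array(p)+T[:3,3]
def save(pic,n): cv2.imwrite("pics/"+n,cv2.cvtColor(pic["color"],cv2.COLOR_RGB2BGR))
E
python3 - <<'E'
from h import *
np.set_printoptions(precision=1,suppress=True)
s=sense(); print(s["time"],s["tool_pos"],s["tcp_rot"],s["finger_gap"])
for n in ["scene","top","wrist"]:
    p=snapshot(n); save(p,n+"0.png")
    print(n,np.array(p["world_from_camera"])[:3,3])
    for q in ["stylus_collar","stylus_balance","stylus_tip","rest","tube_mouth","tube_bottom","lamp_end","tweezers_loose","rack_loose","grey_rubber","cork_block"]:
        print(q,[(w(d["xyz"],p),round(d["p"],2)) for d in pinpoint(q,p)[:2]])
print(sense()["time"])
E
```

```text
0.0 [ 154.6 -579.2  230.2] [-179.9   -0.    14.9] 85.44262784900795
scene [ 204.3 -891.  1256.2]
stylus_collar [(array([ 420.4, -325.3,   41.5]), 0.7), (array([ 413.6, -324.3,    0.6]), 0.56)]
stylus_balance [(array([ 436.4, -265.4,   40.8]), 0.83)]
stylus_tip [(array([ 467.7, -188.8,   46.9]), 0.84)]
rest [(array([527.7,  -2.7, 109.3]), 0.66), (array([ 413.7, -322.7,   -2.5]), 0.51)]
tube_mouth [(array([527.6,  -2.4, 110.1]), 0.56), (array([567. , 272.1,  -2.4]), 0.48)]
tube_bottom [(array([524.1,  46.9,  27.9]), 0.86)]
lamp_end [(array([530.8, -19.9, 254.6]), 0.64)]
tweezers_loose [(array([528.1, 210.7,   3.1]), 0.54), (array([ 434.5, -266.5,   43.8]), 0.52)]
rack_loose [(array([565.5, 273.3,  -4.4]), 0.87), (array([ 348.8, -537.8,   -1.7]), 0.25)]
grey_rubber [(array([ 349.9, -542.9,   -2.3]), 0.42)]
cork_block [(array([ 458.6, -552. ,    2.4]), 0.84), (array([525. ,  46.3,  30.3]), 0.54)]
top [ 218.7 -142.  1780.2]
stylus_collar [(array([ 418.2, -323.6,   41. ]), 0.63)]
stylus_balance [(array([525.8,  -3. , 107.4]), 0.61), (array([ 437.7, -271.5,   39.8]), 0.57)]
stylus_tip [(array([ 472.4, -189.2,   41.2]), 0.5)]
rest [(array([ 421.5, -323.9,    2.2]), 0.68), (array([570.7, 271.8,   3.8]), 0.49)]
tube_mouth [(array([526.1,  -2.6, 106.6]), 0.73)]
tube_bottom [(array([524.3,  39.4,  29. ]), 0.97), (array([ 472.3, -191.3,   42.2]), 0.6)]
lamp_end [(array([535.1, -22.1, 253.6]), 0.82)]
tweezers_loose [(array([533.4, 206.1,   1.5]), 0.52)]
rack_loose [(array([568.8, 276.2,   5.1]), 0.74)]
grey_rubber [(array([ 348.6, -537.2,   -2.2]), 0.38)]
cork_block [(array([ 467.6, -545.9,    1.9]), 0.62)]
wrist [ 231.  -559.9  374.8]
stylus_collar []
stylus_balance []
stylus_tip []
rest []
tube_mouth []
tube_bottom []
lamp_end []
tweezers_loose []
rack_loose []
grey_rubber []
cork_block []
1.8
```

```bash
python3 -c "
import cv2,numpy as np
a=[cv2.imread('pics/%s0.png'%n) for n in ('scene','top')]
cv2.imwrite('pics/both.png',cv2.resize(np.vstack(a),(480,600)))"
```

```text
(no output)
```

View pics/scene0.png

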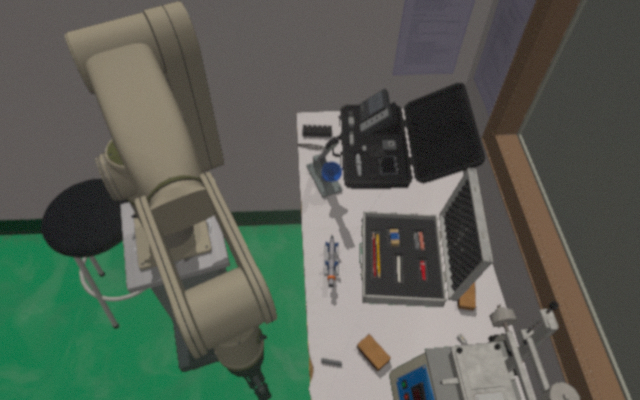

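View pics/top0.png

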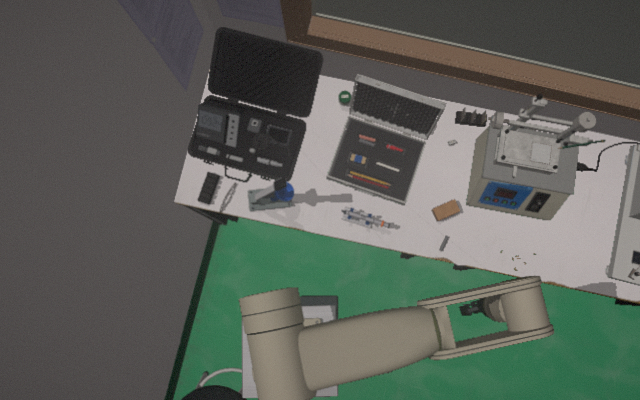

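The scene shows the stylus on its rest at about (332,262), with the orange collar at its lower end, and the blue tube at about (330,172). The two cameras agree. The collar is at (419,-324,42) and the stylus heading is 69.4°. The tube mouth is at (527,-3,108), leaning about 30° toward -y. Next I turn the tool and hover above the collar.

play_rows:
  increments:
    - [1,[0,0,0],-0.119]
    - [1,[0,0,0],-0.119]
    - [1,[0,0,0],-0.119]
    - [1,[0,0,0],-0.119]
    - [1,[0,0,0],-0.119]
    - [1,[0,0,0],-0.119]
    - [1,[0,0,0],-0.119]
    - [1,[0,0,0],-0.119]

```text
time: 2.47
tool_pos: [154.7, -579.7, 231.3]
tcp_rot: [-180.0, -0.0, 69.8]
ft_force: [-0.6, -0.5, -0.5]
finger_gap: 85.1
grip_force: 0.0
```

play_rows:
  increments:
    - [1,[33,15.7,0],0]
    - [1,[33,15.7,0],0]
    - [1,[33,15.7,0],0]
    - [1,[33,15.7,0],0]
    - [1,[33,15.7,0],0]
    - [1,[33,15.7,0],0]
    - [1,[33,15.7,15],0]
    - [1,[33,15.7,20],0]
    - [1,[33,15.7,20],0]
    - [1,[33,15.7,20],0]
    - [1,[0,0,15],0]

```text
time: 3.38
tool_pos: [420.9, -320.7, 139.7]
tcp_rot: [180.0, -0.2, 69.7]
ft_force: [-0.3, -0.0, -0.3]
finger_gap: 85.4
grip_force: 0.0
```

```bash
cat > look.py <<'E'
from h import *
import sys
np.set_printoptions(precision=1,suppress=True)
def st():
    s=sense(); print(round(s["time"],2),np.array(s["tool_pos"]),np.array(s["tcp_rot"]),"gap %.1f grip %.1f"%(s["finger_gap"],s["grip_force"]),np.array(s["ft_force"])); return s
def look(cams,qs,tag=None):
    for n in cams:
        p=snapshot(n)
        if tag: save(p,n+tag+".png")
        for q in qs: print(n,q,[(w(d["xyz"],p),round(d["p"],2)) for d in pinpoint(q,p)[:2]])
if __name__=="__main__":
    st(); look(sys.argv[1].split(","),sys.argv[2].split(","),sys.argv[3] if len(sys.argv)>3 else None); print(sense()["time"])
E
python3 look.py wrist,scene,top stylus_collar,stylus_tip,stylus_balance 1
```

```text
3.38 [ 420.9 -320.7  139.7] [180.   -0.2  69.7] gap 85.4 grip 0.0 [-0.3 -0.  -0.3]
wrist stylus_collar [(array([ 420.9, -328.1,   45.6]), 0.89)]
wrist stylus_tip []
wrist stylus_balance [(array([ 465.2, -551.3,    4.8]), 0.41)]
scene stylus_collar [(array([ 420.4, -323.7,   41.2]), 0.69)]
scene stylus_tip []
scene stylus_balance [(array([ 435. , -267.6,   46.2]), 0.58)]
top stylus_collar [(array([ 422.3, -321.5,   42. ]), 0.67), (array([ 469.8, -192.2,   43.5]), 0.61)]
top stylus_tip [(array([532.9, 207.3,   2.5]), 0.72), (array([ 471.2, -191.4,   40.2]), 0.4)]
top stylus_balance [(array([ 441.2, -271.6,   40.7]), 0.52)]
3.9833
```

View pics/wrist1.png

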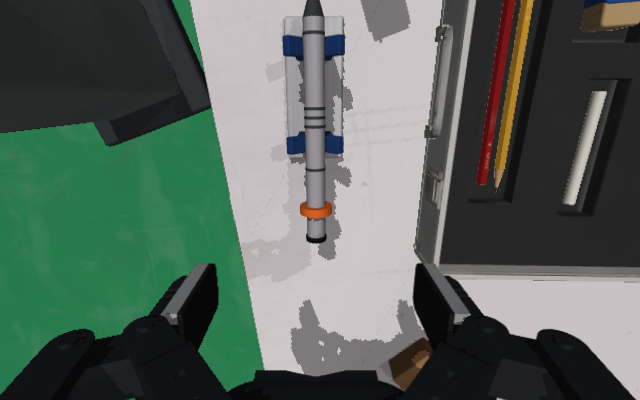

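The wrist view has the collar at (316,210), the tip at about (313,5), and the stylus along the tool x axis. I'll intersect the pixel rays with z=42.

```bash
cat >> h.py <<'E'
def onplane(u,v,pic,z):
    K=np.array(pic["intrinsics"]);T=np.array(pic["world_from_camera"])
    d=((np.array([u,v])-K[:2,2])/[K[0,0],K[1,1]]); x=d.copy()
    for _ in range(20): x=d/(1+pic["k1"]*(x@x))
    r=T[:3,:3]@np.r_[x,1]; return T[:3,3]+r*(z-T[2,3])/r[2]
def orange(pic):
    c=cv2.cvtColor(pic["color"],cv2.COLOR_RGB2HSV)
    return cv2.inRange(c,(5,200,150),(16,255,255))
E
python3 - <<'E'
from h import *
p=snapshot("wrist"); m=orange(p); v,u=np.nonzero(m[150:260,280:350]); u=u+280;v=v+150
print(u.min(),u.max(),v.min(),v.max())
print(onplane(u.mean(),v.mean(),p,46), onplane((u.min()+u.max())/2,v.mean(),p,42))
print(onplane(313.5,3,p,42),onplane(316,238,p,42))
s=sense();print(s["time"],s["tool_pos"])
E
```

```text
304 329 198 207
[ 418.71132063 -327.34145947   46.        ] [ 418.31499923 -328.59538151   42.        ]
[ 463.06410706 -203.01265476   42.        ] [ 407.81483905 -355.6570469    42.        ]
4.0333 [ 417.32627817 -326.16244349  141.75806956]
```

play_rows:
  increments:
    - [1,[-1.5,2.5,20],0]
    - [1,[0,0,25],0]
    - [1,[0,0,25],0]
    - [1,[0,0,25],0]
    - [1,[0,0,18],0]
    - [1,[0,0,0],0]
    - [1,[0,0,0],0]

```text
time: 4.62
tool_pos: [418.4, -327.3, 27.5]
tcp_rot: [-179.9, -0.1, 69.5]
ft_force: [-0.3, -0.7, 1.0]
finger_gap: 85.4
grip_force: 0.0
```

play_rows:
  increments:
    - [-1,[0,0,0],0]
    - [-1,[0,0,0],0]
    - [-1,[0,0,0],0]
    - [-1,[0,0,0],0]
    - [-1,[0,0,0],0]
    - [-1,[0,0,0],0]
    - [-1,[0,0,0],0]
    - [-1,[0,0,0],0]
  force: 45

```text
time: 5.28
tool_pos: [419.3, -328.2, 28.5]
tcp_rot: [180.0, 0.0, 69.5]
ft_force: [0.4, -0.8, 1.0]
finger_gap: 21.3
grip_force: 43.9
```

```bash
python3 look.py wrist stylus_collar 2
```

```text
5.28 [ 419.3 -328.2   28.5] [180.    0.   69.5] gap 21.3 grip 43.9 [ 0.4 -0.8  1. ]
wrist stylus_collar [(array([ 422.4, -326.5,   42.2]), 0.87)]
5.3833
```

View pics/wrist2.png

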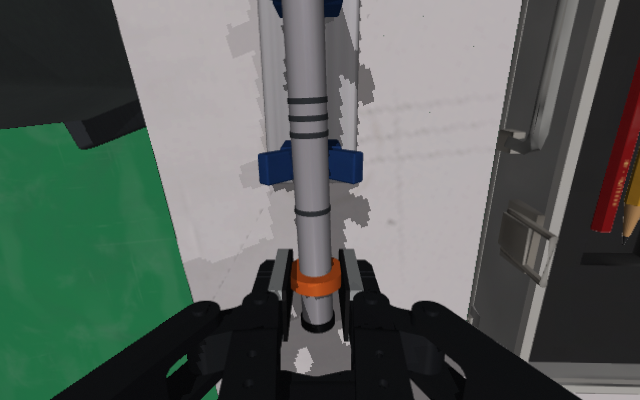

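The pads are on either side of the collar at (317,275) and grip at 44 N. Now I lift.

play_rows:
  increments:
    - [-1,[0,0,-5],0]
    - [-1,[0,0,-10],0]
    - [-1,[0,0,-15],0]
    - [-1,[0,0,-20],0]
    - [-1,[0,0,-25],0]
    - [-1,[0,0,-25],0]
    - [-1,[0,0,-25],0]
    - [-1,[0,0,-25],0]
    - [-1,[0,0,-25],0]
    - [-1,[0,0,-15],0]
    - [-1,[0,0,0],0]

```text
time: 6.3
tool_pos: [420.8, -329.2, 223.5]
tcp_rot: [179.6, 0.2, 69.5]
ft_force: [0.0, -0.2, -1.3]
finger_gap: 20.6
grip_force: 44.1
```

```bash
python3 look.py wrist,scene stylus_collar,stylus_tip,stylus_balance 3
```

```text
6.3 [ 420.8 -329.2  223.5] [179.6   0.2  69.5] gap 20.6 grip 44.1 [ 0.  -0.2 -1.3]
wrist stylus_collar [(array([ 422. , -326.3,  237.7]), 0.96), (array([ 350.1, -538.6,    2.4]), 0.33)]
wrist stylus_tip []
wrist stylus_balance [(array([ 439.3, -272.6,  233.3]), 0.96)]
scene stylus_collar [(array([ 420.7, -323.8,  228.5]), 0.51)]
scene stylus_tip [(array([ 348.8, -536.7,   -1.8]), 0.25)]
scene stylus_balance [(array([ 434.3, -267. ,  231.1]), 0.61)]
6.7
```

View pics/wrist3.png

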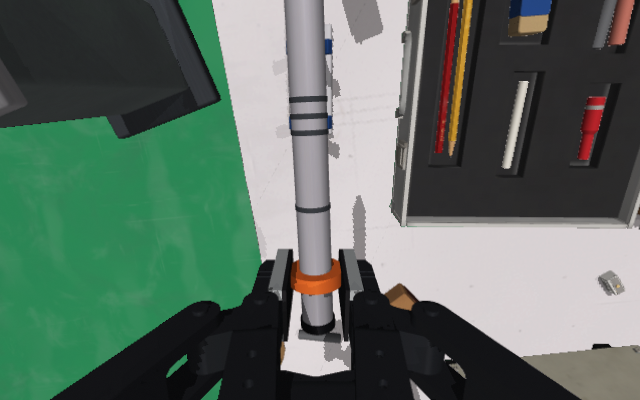

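The stylus is held level. I swing it to face the tube's azimuth, move to staging, then ease the grip in steps.

play_rows:
  increments:
    - [-1,[0,0,0],-0.07]
    - [-1,[0,0,0],-0.1]
    - [-1,[0,0,0],-0.1]
    - [-1,[0,0,0],-0.09]
    - [-1,[0,0,0],-0.05]
    - [-1,[8,15,-3],0]
    - [-1,[15,28,-5],0]
    - [-1,[15,28,-5],0]
    - [-1,[15,28,-5],0]
    - [-1,[8,14,-2],0]
    - [-1,[0,0,0],0]
    - [-1,[0,0,0],0]

```text
time: 7.7
tool_pos: [529.1, -260.4, 237.4]
tcp_rot: [-179.9, -0.0, 93.1]
ft_force: [-0.9, -0.8, -1.9]
finger_gap: 20.8
grip_force: 44.3
```

play_rows:
  increments:
    - [-1,[0,0,0],0]
    - [-1,[0,0,0],0]
  force: 22

```text
time: 7.87
tool_pos: [527.9, -261.7, 237.7]
tcp_rot: [-179.9, -0.0, 92.9]
ft_force: [-1.0, 0.1, -1.2]
finger_gap: 21.3
grip_force: 44.3
```

```bash
cat > ang.py <<'E'
from look import *
st()
B=[];T=[]
for n in ["scene","top","wrist"]:
    p=snapshot(n)
    g={}
    for q in ["stylus_collar","stylus_balance","stylus_tip"]:
        r=pinpoint(q,p)
        if r and r[0]["p"]>.3: g[q]=w(r[0]["xyz"],p); print(n,q,g[q],round(r[0]["p"],2))
print(sense()["time"])
E
python3 ang.py
```

```text
7.87 [ 527.9 -261.7  237.7] [-179.9   -0.    92.9] gap 21.3 grip 44.3 [-1.   0.1 -1.2]
scene stylus_collar [ 527.3 -258.3  249.3] 0.55
scene stylus_balance [526.5  43.8  32.6] 0.71
scene stylus_tip [ 517.3 -118.   241.8] 0.74
top stylus_collar [ 529.8 -259.1  253.3] 0.53
top stylus_balance [ 528.6 -258.   250.8] 0.7
wrist stylus_collar [ 529.5 -258.8  251.5] 0.6
wrist stylus_balance [ 525.7 -204.8  247.1] 0.84
8.4667
```

play_rows:
  increments:
    - [-1,[0,0,0],0]
    - [-1,[0,0,0],0]
  force: 20

```text
time: 8.63
tool_pos: [528.9, -261.1, 238.3]
tcp_rot: [-180.0, -0.0, 93.0]
ft_force: [1.1, 0.1, -2.0]
finger_gap: 21.4
grip_force: 44.3
```

```bash
python3 ang.py
```

```text
8.63 [ 528.9 -261.1  238.3] [-180.   -0.   93.] gap 21.4 grip 44.3 [ 1.1  0.1 -2. ]
scene stylus_collar [ 532.2 -258.5  250.9] 0.74
scene stylus_balance [ 519.5 -199.4  248.5] 0.55
scene stylus_tip [522.   43.8  32.6] 0.46
top stylus_collar [ 528.8 -257.3  250.4] 0.45
top stylus_balance [ 528.2 -200.7  244.4] 0.67
wrist stylus_collar [ 530.5 -258.7  250. ] 0.7
wrist stylus_balance [ 524.5 -201.8  245.6] 0.84
9.2333
```

The 22 and 20 N settings did not register. The force may only take hold with a new finger target, so I test that.

play_rows:
  increments:
    - [-0.95,[0,0,0],0]
    - [-0.95,[0,0,0],0]
  force: 25

```text
time: 9.4
tool_pos: [528.9, -261.1, 238.3]
tcp_rot: [-180.0, -0.0, 93.0]
ft_force: [0.0, -0.2, -2.5]
finger_gap: 21.2
grip_force: 44.3
```

play_rows:
  increments:
    - [-0.7,[0,0,0],0]
    - [-0.7,[0,0,0],0]

```text
time: 9.57
tool_pos: [528.9, -261.1, 238.3]
tcp_rot: [-180.0, -0.0, 93.0]
ft_force: [0.8, -0.3, -1.8]
finger_gap: 21.0
grip_force: 44.3
```

play_rows:
  increments:
    - [-0.6,[0,0,0],0]
    - [-0.6,[0,0,0],0]

```text
time: 9.73
tool_pos: [528.9, -261.1, 238.3]
tcp_rot: [-180.0, 0.0, 93.0]
ft_force: [0.2, -0.6, -2.0]
finger_gap: 21.3
grip_force: 44.3
```

play_rows:
  increments:
    - [-0.54,[0,0,0],0]

```text
time: 9.82
tool_pos: [528.9, -261.1, 238.3]
tcp_rot: [180.0, -0.0, 93.0]
ft_force: [-0.7, 1.4, -2.2]
finger_gap: 21.1
grip_force: 44.3
```

play_rows:
  increments:
    - [-0.52,[0,0,0],0]

```text
time: 9.9
tool_pos: [528.9, -261.1, 238.3]
tcp_rot: [-180.0, 0.0, 93.0]
ft_force: [-0.1, -0.8, -0.8]
finger_gap: 21.2
grip_force: 44.3
```

play_rows:
  increments:
    - [-0.51,[0,0,0],0]

```text
time: 9.98
tool_pos: [528.9, -261.1, 238.3]
tcp_rot: [-180.0, 0.0, 93.0]
ft_force: [-0.2, 0.0, -1.1]
finger_gap: 21.4
grip_force: 44.3
```

play_rows:
  increments:
    - [-0.49,[0,0,0],0]

```text
time: 10.07
tool_pos: [528.9, -261.1, 238.3]
tcp_rot: [180.0, 0.0, 93.0]
ft_force: [-0.5, 0.3, -1.9]
finger_gap: 21.9
grip_force: 30.6
```

play_rows:
  increments:
    - [-0.48,[0,0,0],0]

```text
time: 10.15
tool_pos: [528.9, -261.1, 238.3]
tcp_rot: [-180.0, -0.0, 93.0]
ft_force: [-0.2, -0.4, -0.5]
finger_gap: 22.5
grip_force: 23.0
```

play_rows:
  increments:
    - [-0.47,[0,0,0],0]

```text
time: 10.23
tool_pos: [528.9, -261.1, 238.3]
tcp_rot: [-180.0, -0.0, 93.0]
ft_force: [-0.7, 0.8, -2.7]
finger_gap: 22.7
grip_force: 16.0
```

Easing through the finger target works, at about 7 N per 0.01. I check the angle at 16 N.

```bash
python3 ang.py
```

```text
10.23 [ 528.9 -261.1  238.3] [-180.   -0.   93.] gap 22.7 grip 16.0 [-0.7  0.8 -2.7]
scene stylus_collar [ 531.4 -261.3  250.7] 0.68
scene stylus_tip [ 515.7 -119.4  222.7] 0.64
top stylus_collar [ 531.1 -255.9  252.6] 0.43
top stylus_balance [ 525.4 -226.9  200.1] 0.45
top stylus_tip [ 522.6 -187.2  126.2] 0.44
wrist stylus_collar [ 528.3 -262.2  250.2] 0.88
wrist stylus_balance [ 526.6 -240.5  192.5] 0.72
wrist stylus_tip [ 521.2 -214.7  111.9] 0.86
10.8333
```

It is swinging now, already about 18° from vertical with the tip toward the tube. That tilt is useful, so I tighten at once.

play_rows:
  increments:
    - [-0.6,[0,0,0],0]
    - [-0.6,[0,0,0],0]
    - [-0.6,[0,0,0],0]
    - [-0.6,[0,0,0],0]
  force: 45

```text
time: 11.17
tool_pos: [528.9, -261.1, 238.3]
tcp_rot: [-180.0, -0.0, 93.0]
ft_force: [-0.2, -0.6, 0.6]
finger_gap: 21.1
grip_force: 44.0
```

```bash
python3 ang.py
```

```text
11.17 [ 528.9 -261.1  238.3] [-180.   -0.   93.] gap 21.1 grip 44.0 [-0.2 -0.6  0.6]
scene stylus_balance [ 523.2 -235.9  198.2] 0.59
scene stylus_tip [ 520.5 -215.7  114.3] 0.62
top stylus_collar [ 531.8 -259.7  250.2] 0.38
top stylus_balance [ 525.4 -242.5  195.6] 0.38
top stylus_tip [ 523.4 -216.   113.6] 0.47
wrist stylus_collar [ 531.2 -260.1  248.3] 0.69
wrist stylus_balance [ 527.3 -240.9  194.4] 0.59
wrist stylus_tip [ 519.4 -212.1  110.7] 0.72
11.7667
```

Tilt is about 19° from vertical, held at 44 N, with the tip at (521.5,-214.5,113). I bring the tip over the mouth.

play_rows:
  increments:
    - [-0.6,[12,2,0],0]
    - [-0.6,[25,2,0],0]
    - [-0.6,[30,2,0],0]
    - [-0.6,[30,2,0],0]
    - [-0.6,[30,2,0],0]
    - [-0.6,[30,2,0],0]
    - [-0.6,[25,2,0],0]
    - [-0.6,[18,1,0],0]
    - [-0.6,[12,1,0],0]
    - [-0.6,[0,0,0],0]
    - [-0.6,[0,0,0],0]

```text
time: 12.68
tool_pos: [533.8, -48.1, 238.3]
tcp_rot: [180.0, 0.0, 93.1]
ft_force: [-0.2, -0.3, -1.4]
finger_gap: 21.2
grip_force: 44.1
```

Run:
```python
from look import *
st(); look(["scene","top","wrist"],["stylus_tip","tube_mouth","lamp_end"],"4")
```

```text
12.68 [533.8 -48.1 238.3] [180.    0.   93.1] gap 21.2 grip 44.1 [-0.2 -0.3 -1.4]
scene stylus_tip [(array([527.9,  -3.1, 115. ]), 0.49)]
scene tube_mouth [(array([528.4, -24.3, 198.5]), 0.32), (array([532.1, -22.5, 256.7]), 0.31)]
scene lamp_end [(array([525.7, -20.7, 253.6]), 0.96), (array([ 413.9, -324.6,   -0.7]), 0.28)]
top stylus_tip [(array([533. ,  -4.1, 108.6]), 0.56), (array([530.6, 207. ,   2. ]), 0.24)]
top tube_mouth [(array([528. ,  -3.7, 108.4]), 0.86), (array([568.4, 273.6,   5.9]), 0.32)]
top lamp_end [(array([535.5, -22.9, 256. ]), 0.66)]
wrist stylus_tip []
wrist tube_mouth []
wrist lamp_end [(array([530.8, -20.6, 258. ]), 0.85)]
```

View pics/wrist4.png

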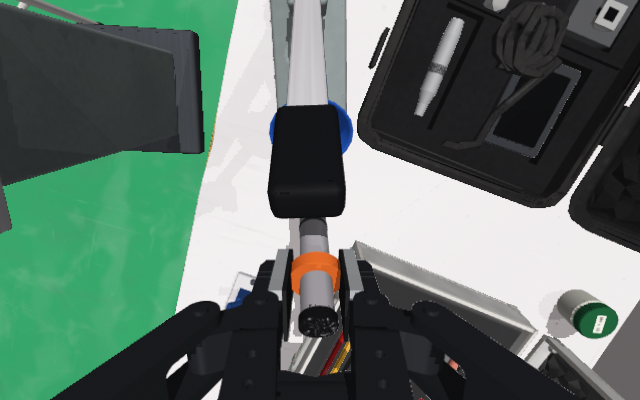

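The lamp head ends at image row 217, clear of the fingers, which start around row 250. The stylus goes past it into the mouth. I lower the tip into the funnel.

play_rows:
  increments:
    - [-0.6,[0,-1,5],0]
    - [-0.6,[0,-1,6],0]
    - [-0.6,[0,0,6],0]
    - [-0.6,[0,0,4],0]
    - [-0.6,[0,0,0],0]

```text
time: 13.7
tool_pos: [531.0, -48.5, 215.4]
tcp_rot: [-179.9, -0.0, 93.0]
ft_force: [0.1, 0.2, -1.3]
finger_gap: 21.4
grip_force: 44.1
```

Run:
```python
from look import *
st(); look(["scene","top"],["stylus_tip","stylus_collar","tube_mouth"],"5")
a=[cv2.resize(cv2.imread("pics/scene5.png")[120:230,260:420],None,fx=3,fy=3,interpolation=2),cv2.resize(cv2.imread("pics/top5.png")[140:250,210:370],None,fx=3,fy=3,interpolation=2)]
cv2.imwrite("pics/c5.png",np.vstack(a)[:600])
```

```text
13.7 [531.  -48.5 215.4] [-179.9   -0.    93. ] gap 21.4 grip 44.1 [ 0.1  0.2 -1.3]
scene stylus_tip [(array([522.6,  -0.5,  92.7]), 0.5)]
scene stylus_collar [(array([532.4, -48.5, 224.6]), 0.65)]
scene tube_mouth [(array([526.7,  -3.5, 108.4]), 0.85)]
top stylus_tip [(array([526.6,  -1.4,  93. ]), 0.61)]
top stylus_collar [(array([533.9, -48.5, 228.7]), 0.5)]
top tube_mouth [(array([530.6,  -1.5, 110.8]), 0.68), (array([ 419.8, -326.2,    2.4]), 0.21)]
```

The tip sits in the funnel at (525,-1,92), free of contact. I go slightly deeper, then ease the grip and lean the stylus over to the tube's angle.

play_rows:
  increments:
    - [-0.6,[2,0,4],0]
    - [-0.6,[2,0,4],0]
    - [-0.6,[1,0,3],0]
    - [-0.6,[0,0,0],0]

```text
time: 14.43
tool_pos: [530.9, -43.3, 205.0]
tcp_rot: [-179.9, -0.0, 93.0]
ft_force: [0.7, -0.6, -1.1]
finger_gap: 21.2
grip_force: 44.1
```

play_rows:
  increments:
    - [-0.48,[-2,0,1],0]
    - [-0.475,[-2,0,1],0]
    - [-0.475,[-3,0,1.5],0]
    - [-0.475,[-3,0,2],0]
    - [-0.475,[-3,0,2],0]
    - [-0.475,[-3,0,2],0]
    - [-0.475,[-3,0,3],0]
    - [-0.475,[-3,0,3],0]

```text
time: 15.1
tool_pos: [532.9, -66.1, 190.7]
tcp_rot: [180.0, 0.0, 93.0]
ft_force: [0.3, 0.0, 0.0]
finger_gap: 22.8
grip_force: 19.2
```

Run:
```python
from look import *
st(); look(["scene","top","wrist"],["stylus_tip","stylus_collar","stylus_balance"],"6")
```

```text
15.1 [532.9 -66.1 190.7] [180.   0.  93.] gap 22.8 grip 19.2 [0.3 0.  0. ]
scene stylus_tip [(array([527.7,   1.7,  77.2]), 0.45)]
scene stylus_collar [(array([534.8, -65.1, 199.7]), 0.56)]
scene stylus_balance [(array([525.3, -32.1, 154.4]), 0.51)]
top stylus_tip [(array([525.5,   3.8,  76. ]), 0.61), (array([531.8, -36.9, 153.1]), 0.57)]
top stylus_collar [(array([532.4, -62. , 200.6]), 0.51)]
top stylus_balance [(array([529. , -35.5, 150.7]), 0.5)]
wrist stylus_tip []
wrist stylus_collar [(array([532.5, -63.8, 205.7]), 0.86)]
wrist stylus_balance []
```

View pics/wrist6.png

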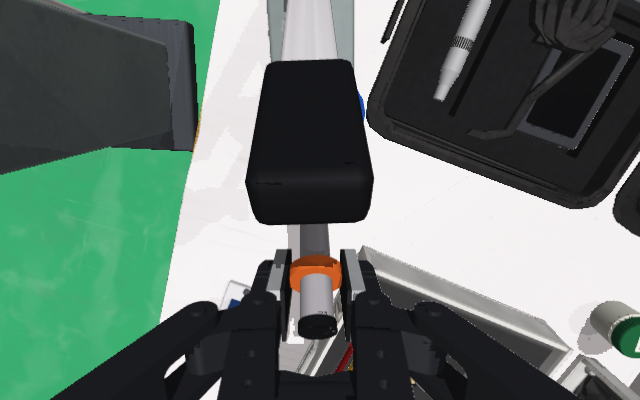

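The stylus now leans about 29° with its tip just inside the bore. I go deeper the same way, moving out away from the lamp.

play_rows:
  increments:
    - [-0.475,[-2,-0.5,3],0]
    - [-0.475,[-2,-0.5,3],0]
    - [-0.475,[-2,-0.5,3],0]
    - [-0.475,[-1.5,-0.5,3],0]
    - [-0.475,[-1.5,0,3],0]
    - [-0.475,[-1,0,2],0]
    - [-0.475,[0,0,0],0]

```text
time: 16.28
tool_pos: [530.8, -75.9, 173.0]
tcp_rot: [-179.9, -0.0, 93.0]
ft_force: [0.8, 0.4, -0.9]
finger_gap: 22.4
grip_force: 19.4
```

Run:
```python
from look import *
st(); look(["scene","top"],["stylus_tip","stylus_collar"],"7")
```

```text
16.28 [530.8 -75.9 173. ] [-179.9   -0.    93. ] gap 22.4 grip 19.4 [ 0.8  0.4 -0.9]
scene stylus_tip [(array([528.1,  13.9,  74. ]), 0.43)]
scene stylus_collar [(array([532.5, -75.4, 181.6]), 0.43)]
top stylus_tip [(array([ 419.3, -322.2,    1.7]), 0.5), (array([531.2,  14.5,  69.1]), 0.45)]
top stylus_collar [(array([535.5, -71.3, 183.9]), 0.39)]
```

play_rows:
  increments:
    - [0.3,[0,0,0],0]
    - [0.3,[0,0,0],0]
    - [0.3,[0,0,0],0]
    - [0.3,[0,0,0],0]
    - [0.3,[0,0,0],0]
    - [0.3,[0,0,0],0]

```text
time: 17.08
tool_pos: [531.3, -75.8, 173.9]
tcp_rot: [180.0, 0.0, 93.0]
ft_force: [-0.1, -0.6, -0.2]
finger_gap: 55.6
grip_force: 0.0
```

Run:
```python
from look import *
st(); look(["scene","top","wrist"],["stylus_tip","stylus_collar"],"8")
```

```text
17.08 [531.3 -75.8 173.9] [180.   0.  93.] gap 55.6 grip 0.0 [-0.1 -0.6 -0.2]
scene stylus_tip [(array([529.3, 208.6,   1.1]), 0.56), (array([523.3,  34.3,  63.7]), 0.53)]
scene stylus_collar [(array([535.2, -79.2, 147.5]), 0.66)]
top stylus_tip [(array([526.7,  32. ,  59. ]), 0.65)]
top stylus_collar [(array([535.4, -75.4, 149.1]), 0.55)]
wrist stylus_tip []
wrist stylus_collar [(array([532. , -78.3, 149.4]), 0.7)]
```

View pics/wrist8.png

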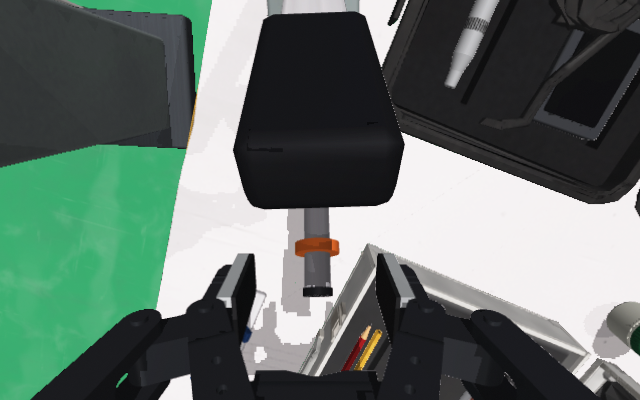

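It slid partly in and leans about 20° off the tube axis, with the collar at (533,-78,148) and the tip about 34 mm into the bore. I'll go round behind with shut fingers and nudge the blunt end upright so that it slides down.

play_rows:
  increments:
    - [0.3,[0,0,-15],0]
    - [0.3,[0,0,-20],0]
    - [0.3,[-15,1,0],0]
    - [-0.2,[-25,1,0],0]
    - [-1,[-20,0,0],0]
    - [-1,[0,0,20],0]
    - [-1,[0,0,20],0]
    - [-1,[0,0,15],0]
    - [-1,[0,0,0],0]
    - [-1,[0,0,0],0]
    - [-1,[0,0,0],0]

```text
time: 18.45
tool_pos: [536.9, -135.7, 154.9]
tcp_rot: [179.9, 0.0, 93.0]
ft_force: [-0.4, -0.1, -0.3]
finger_gap: -0.1
grip_force: 0.0
```

play_rows:
  increments:
    - [-1,[5,0,0],0]
    - [-1,[5,0,0],0]
    - [-1,[5,0,0],0]
    - [-1,[4,0,0],0]
    - [-1,[4,0,0],0]
    - [-1,[4,0,0],0]
    - [-1,[4,0,0],0]
    - [-1,[4,0,0],0]
    - [-1,[4,0,0],0]
    - [-1,[4,0,0],0]

```text
time: 19.28
tool_pos: [534.0, -92.1, 153.7]
tcp_rot: [-180.0, -0.0, 93.0]
ft_force: [-0.3, -0.5, 1.3]
finger_gap: 0.2
grip_force: 0.4
```

Run:
```python
from look import *
st(); look(["scene","top","wrist"],["stylus_tip","stylus_collar"],"9")
```

```text
19.28 [534.  -92.1 153.7] [-180.   -0.   93.] gap 0.2 grip 0.4 [-0.3 -0.5  1.3]
scene stylus_tip [(array([564.6, 276.8,  -3.5]), 0.35)]
scene stylus_collar []
top stylus_tip []
top stylus_collar [(array([532.8, -57.4, 146.3]), 0.45)]
wrist stylus_tip []
wrist stylus_collar [(array([531.8, -57.8, 148.9]), 0.78)]
```

It is moving in. I continue pushing.

play_rows:
  increments:
    - [-1,[4,0,0],0]
    - [-1,[4,0,0],0]
    - [-1,[4,0,0],0]
    - [-1,[3,0,0],0]
    - [-1,[3,0,0],0]
    - [-1,[0,0,0],0]

```text
time: 20.23
tool_pos: [533.9, -74.8, 154.8]
tcp_rot: [179.9, 0.1, 93.0]
ft_force: [0.2, -3.5, 2.6]
finger_gap: 0.0
grip_force: 1.8
```

Run:
```python
from look import *
st(); look(["scene","top","wrist"],["stylus_tip","stylus_collar"],"10")
```

```text
20.23 [533.9 -74.8 154.8] [179.9   0.1  93. ] gap 0.0 grip 1.8 [ 0.2 -3.5  2.6]
scene stylus_tip []
scene stylus_collar [(array([533.4, -43.6, 148.5]), 0.53)]
top stylus_tip []
top stylus_collar [(array([534.9, -44.3, 146.2]), 0.62)]
wrist stylus_tip []
wrist stylus_collar []
```

View pics/wrist10.png

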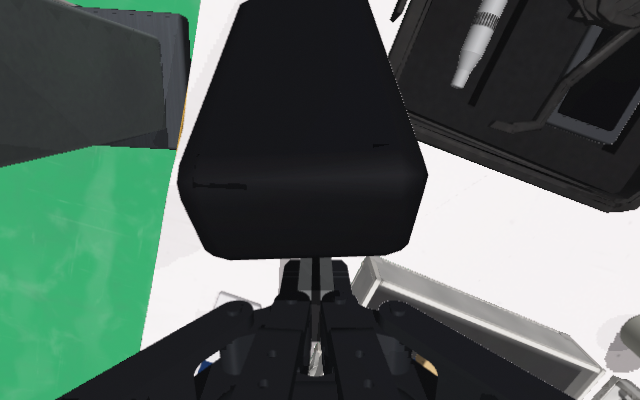

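The collar is now about 55 mm out from the mouth, so the stylus is essentially fully down, resting against the lower wall. I back off and check.

play_rows:
  increments:
    - [-1,[-10,0,0],0]
    - [-1,[-20,0,0],0]
    - [-1,[-25,0,0],0]
    - [-1,[-25,0,-10],0]
    - [-1,[-20,0,-20],0]
    - [-1,[-10,0,-20],0]
    - [-1,[0,0,0],0]
    - [-1,[0,0,0],0]

```text
time: 21.35
tool_pos: [539.3, -185.3, 204.4]
tcp_rot: [179.9, -0.0, 92.9]
ft_force: [0.5, -0.3, -0.0]
finger_gap: -0.1
grip_force: 0.0
```

Run:
```python
from look import *
st()
c=[]
for k in range(3):
  for n in ["scene","top"]:
    p=snapshot(n); r=pinpoint("stylus_collar",p)
    if r: c.append(w(r[0]["xyz"],p))
    m=pinpoint("tube_mouth",p); print(n,c[-1],[(w(d["xyz"],p)) for d in m[:1]],[(w(d["xyz"],p),d["p"]) for d in pinpoint("stylus_tip",p)[:1]])
    save(p,n+"11.png")
c=np.median(c,axis=0)-[527.5,-2.6,108.3]; print(c, c@[.03,-.5,.866], c@[0,.866,.5])
a=[cv2.resize(cv2.imread("pics/scene11.png")[130:220,280:390],None,fx=5,fy=5,interpolation=2)]
cv2.imwrite("pics/c11.png",a[0])
```

```text
21.35 [ 539.3 -185.3  204.4] [179.9  -0.   92.9] gap -0.1 grip 0.0 [ 0.5 -0.3 -0. ]
scene [529.5 -46.9 143.6] [array([527.2,  -3.4, 110.7])] []
top [534.1 -48.9 145. ] [array([530.5,  -7. , 108.5])] []
scene [ 414.3 -326.7   -3.6] [array([528.8,  -2.7, 111.2])] []
top [535.3 -46.7 145.1] [array([528.4,  -2.7, 106. ])] [(array([ 347.8, -533.9,   -1.4]), 0.19)]
scene [527.8 -19.7 252.9] [array([ 461.3, -555. ,    1.7])] []
top [533.9 -48.6 144. ] [array([526.1,  -5.1, 106.5])] []
[  4.2 -45.1  36.2] 54.02405603666784 -21.013398003769765
```

View pics/c11.png

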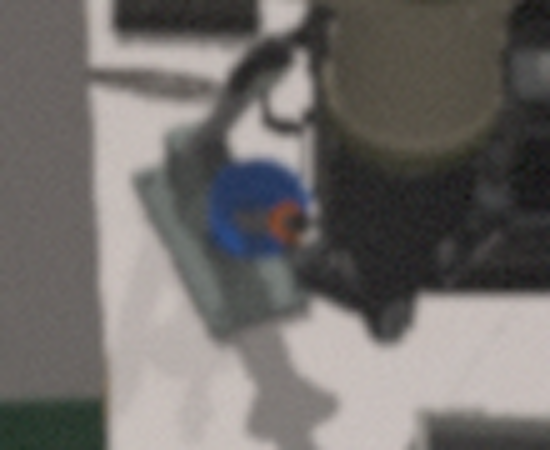

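Collar sits 54 mm out from the mouth, which matches fully down with a tilt of about 11° (limit 18°). The robot is clear, so I hand in.

```bash
python3 -c "
from bench import *
print(hand_in())"
```

```text
the job is handed in; nothing more can be done
None
```

The stylus is tip first and, by my measurements, fully down in the blue tube and released. It leans about 11° off the tube axis (limit 18°). I handed the job in at about 22 s with the arm clear; the hand-in returned no verdict.

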